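Lock a quarter-turn T-slot stop behind a circuit-board carrier

ROBOT

A 7-joint arm with a two-finger parallel gripper is mounted at the origin on the work surface. World frame = base frame: x ahead of the robot, y to its left, z up, the work surface at z = 0. Lengths are in m, angles in rad, forces in N, time in s.
With the tool pointing down it reaches from about 0.35 to 0.775 m from the base axis. Payload 3.1 kg.
Tool frame: the origin (TCP) lies midway between the tips of the shut fingers; the grasp point (between the pads) lies 19 mm behind it; z points along the fingers, y is the line along which they close (so a half turn about z gives the same grasp; the last joint's range is limited). The gripper opens to 85 mm and grips with 20 to 120 N. Pads are 22 mm wide; open, the fingers measure 114 mm over their backs; the gripper's body (76 mm by 85 mm) begins 54 mm behind the grasp point. The pads swing forward as they close: fully open they stand 13 mm farther back than shut.
Start: joints at [-1.323, 0.311, 0.014, 1.512, -0.004, 1.319, -0.027], TCP at [0.157, 0.527, 0.231] pointing down, gripper open.
Joint ranges: [-2.7, 2.7], [-0.3, 1.91], [-1.27, 1.3], [0.12, 2.57], [-1.44, 4.58], [0.2, 2.03], [-3.05, 3.05]. Speed limits (rad/s): [2.79, 2.79, 3.14, 3.14, 3.14, 3.14, 3.14].

INTERFACE

Orientations are given as a rotation vector (axis times angle).
In Python, from plant import bot gives the robot as it stands. The module is installed in compiled form; this text tells all that it offers.
- The arm moves only by the shell command python3 -m creep 'ROWS'. ROWS is JSON, a list of rows, each a list of 7 numbers: the shift along the tool's x, y, z in units of 800 mm (1.0 is 800 mm), then the turn, a rotation vector about the tool's x, y, z in units of pi rad (1.0 is pi rad), then the closure, from 0 (fully open) to 1 (shut). A call has 1 to 20 rows; each row is the pose to reach, as a shift and turn from the pose commanded when the call began, along the tool's axes at that moment, turning the shorter way round; what a row does not reach only later rows make up. A row lasts 1/8 s, in which the tool goes at most 62.5 mm and 10.7 degrees, less where a joint would pass 70% of its speed; a pose out of reach is approached as far as the arm can. A call with a number of a shift or a turn outside -1 to 1 is refused whole. A call with a gripper value outside its range is refused whole. The fingers move at their own pace and stop on an object; the grip force is fixed at half the most. Time passes only in rows, so rows that repeat a pose let the fingers close. It gives the time, the measured TCP pose, the force, the opening and the grip force at its end, in the units of the state.
- bot.observe(): the state, without advancing time (a new reading comes with each control period).
- bot.grab_frame(name): name is "scene" or "side" or "wrist"; returns the picture (400x640x3 uint8, blue, green, red); there is no depth.
- bot.calibration(name): a dict with "fx", "fy", "cx", "cy" (pixels), "dist_coeffs" ([k1, k2, p1, p2, k3] as OpenCV has them; the pictures are not rectified), "rvec" (rotation vector, rad) and "tvec" (3), from world to camera coordinates, as OpenCV has them; the wrist camera has in their place "T_tool_cam" (4x4, takes a point from camera to tool coordinates, whose origin is the TCP and whose axes are the flange's). Camera axes: x right, y down, z forward; pixel columns grow to the right and rows downward; lengths in m; the calibration is good to about 2 mm. A picture is of the moment at which its call begins: read the wrist's pose just before it. calibration takes no time and is no camera call.
- bot.sign_off(): hands the job in; it is judged then, once.
The state is a dict: "clock": time; "q": joint angles; "qd": joint speeds; "joint_torque": joint torques, N m; "eef_pos": TCP position; "tool_rot": TCP orientation; "force": force on the tool from outside, world axes, zero at the start; "ft_torque": the same for the moment, N m; "width": opening from 0.0 (shut) to 1.0 (fully open); "grip_force": force on a finger pad.
Only numpy, scipy, OpenCV 4.12 (cv2) and the standard library are available. Lean on these libraries where they do the work, as an engineer would, in place of code of your own. Each camera call takes 0.05 s, during which the arm holds its last target. There are 200 camera calls.

TASK

Clamp the board carrier for soldering: lift the orange-winged spring stop out of its blue rack, drop its T-head into the middle slot of the fixture plate behind the carrier, and slide it along the slot, gently pushing the carrier against the spring jaw until the jaw has gone in about half its 6 mm travel. Keeping it there, press the knob down against its spring, twist it a quarter turn clockwise so the head locks crosswise under the slot lips, and let go. Touch the carrier only with the stop, force nothing, and leave the soldering iron stand, the brass tip-cleaner tin and the solder spool where they are.

Things in the scene. Friction and masses are not known exactly. Their poses are not given: they have to be found in the camera images.
- plate: Fixed aluminium T-slot plate, 320 (x) x 160 (y) x 30 mm. Origin: centre of its underside; top at z = 30. Three slots run its whole length along its x, at y = -50, 0 and +50. Each: mouth 10.5 mm wide through lips 5 mm thick, cavity 19 mm wide below, floor 16 mm below the top. A blue block (50 x 90 x 32 mm high) stands on it, centre at x = +131, and carries the spring jaw.
- slot_mid (a point): Point on the centre line of the plate's middle slot, level with the plate's top, at the plate's middle; axes as the plate's (x along the slot, towards the jaw).
- jaw_face (a point): Front face of the black spring jaw (bar 100 mm wide, top 17 mm above the plate): its middle, 6 mm above the plate's top. It looks to the plate's -x. At rest it is at x = +85 in the plate frame; it can be pressed in to +x by 6 mm (hard stop). Spring: 1.5 N to start, plus 1.8 N per mm (7 N at half travel). Carrier friction on the plate adds 1 to 2.5 N.
- carrier: Loose dark board carrier with a green circuit board, 120 (x) x 100 (y) x 8 mm, 0.18 to 0.35 kg; parts up to 15 mm above its underside. Origin: centre of its underside. It lies flat on the plate over the middle slot, its x about along the plate's, its +x end 4 to 14 mm short of the jaw. The stop goes at its free -x end.
- rack: Fixed blue block 80 x 80 x 26 mm with one 25 mm round hole through its middle, in which the stop hangs upright, its collar on the block's top. Origin: centre of its underside.
- stop: Knob, shank and T-head of the spring stop (0.13 kg with collar). Own z up, own x along wing and T-head. Origin: on its axis, level with the collar's underside while the spring is relaxed. Shank 9 mm; black flange 30 mm diameter, z 17.5 to 21.5; on it the orange wing 34 (x) x 12 (y) mm, z 21.5 to 46.5, white line on top.
- stop_grip (a point): Middle of the orange wing (own z +36 from the stop's origin), where it is pinched across its 12 mm. With the head in the slot and the wing along it, it slides but cannot turn. Pressing down takes 8 N to begin plus 2.5 N per mm: at 2.5 mm (14 N) the head is below the lips and can turn; 5.5 mm (22 N) is the hard stop.
- stop_head (a point): Middle of the underside of the T-head, 18 (x) x 9 (y) x 6 mm thick, square edged, z -8.5 to -2.5 in the stop's frame. Under the lips it turns clockwise seen from above till its corners meet the cavity walls at about 100 deg; only some 45 deg the other way. Let go crosswise, the spring pulls it up under the lips (stop origin 27.5 mm above the plate's underside) and friction holds it.
- collar: Black collar with red band round the stop's shank, 34 mm diameter, 12 mm high; slides up the shank on the spring and turns freely on it. Origin: centre of its underside. It rests on the plate when the head has dropped in (stop origin then 30 mm above the plate's underside); its side pushes the carrier.
- iron_stand: Bystander: soldering iron in a dark steel stand with a yellow sponge, base 75 x 100 mm, 70 mm high, loose. Origin: centre of its underside.
- tip_tin: Bystander: brass tin of brass wool, 68 mm diameter, 45 mm high, loose. Origin: centre of its underside.
- solder_spool: Bystander: spool of solder standing on its flange, 60 mm diameter, 40 mm high, loose. Origin: centre of its underside.

How it is judged:
By the outcome, as a careful person would: the job done as asked, in the order asked, and still so for the second after the job is handed in, with the robot touching nothing.
It also fails if it takes over 67 s, if anything falls off the work surface, if the arm or the gripper's body presses on something with over 40 N, if the wrist force passes 120 N, or if a joint passes its speed limit or range.

## Working session

There is one attempt and no reset: what is moved stays moved. The work goes in short steps, Python scripts to look and compute and a shell command to move; the robot and the scene stay as the last step left them, time stands still between calls to the robot, and variables do not carry over. Pictures are saved under pics/ and viewed, at most 10 in all, crops included, and the job is handed in when it is done.

```bash
mkdir -p pics; cat > h.py <<'E'
import numpy as np, cv2
from scipy.spatial.transform import Rotation as R
from plant import bot
def cam(n):
    """K, D, R(world->cam), t for camera n"""
    c=bot.calibration(n); K=np.array([[c['fx'],0,c['cx']],[0,c['fy'],c['cy']],[0,0,1.]]); D=np.array(c['dist_coeffs'],float)
    if n=='wrist':
        s=bot.observe(); T=np.eye(4); T[:3,:3]=R.from_rotvec(s['tool_rot']).as_matrix(); T[:3,3]=s['eef_pos']
        M=np.linalg.inv(T@np.array(c['T_tool_cam'])); return K,D,M[:3,:3],M[:3,3]
    return K,D,cv2.Rodrigues(np.array(c['rvec'],float))[0],np.array(c['tvec'],float).ravel()
def unproj(C,uv,z):
    K,D,Rm,t=C; uv=np.array(uv,float).reshape(-1,1,2); p=cv2.undistortPoints(uv,K,D).reshape(-1,2)
    d=np.c_[p,np.ones(len(p))]@Rm; o=-Rm.T@t; z=np.broadcast_to(z,len(p))
    return o+d*((z-o[2])/d[:,2])[:,None]
def proj(C,X):
    K,D,Rm,t=C; return cv2.projectPoints(np.array(X,float).reshape(-1,1,3),cv2.Rodrigues(Rm)[0],t,K,D)[0].reshape(-1,2)
E
python3 - <<'E'
from h import *
s=bot.observe(); print({k:np.round(v,3).tolist() for k,v in s.items()})
for n in('scene','side','wrist'):
    C=cam(n); np.savez('pics/c_%s.npz'%n,*C); print(n,-C[2].T@C[3])
    cv2.imwrite(f'pics/{n}0.png',bot.grab_frame(n))
E
```

```text
{'clock': 0.0, 'q': [-1.323, 0.312, 0.014, 1.513, -0.004, 1.319, -0.027], 'qd': [-0.0, -0.0, -0.001, 0.0, -0.0, 0.0, -0.0], 'joint_torque': [-0.0, -37.992, 0.146, -23.059, 0.012, 0.014, -0.0], 'eef_pos': [0.157, 0.526, 0.23], 'tool_rot': [-0.453, -3.108, 0.004], 'force': [0.322, 0.5, 0.019], 'ft_torque': [0.004, -0.051, -0.047], 'grip_force': 0.0, 'width': 0.999}
scene [1.15755509 0.04579734 0.91244559]
side [0.55357787 1.0430943  0.89933511]
wrist [0.09267577 0.54611694 0.37413321]
```

View pics/scene0.png

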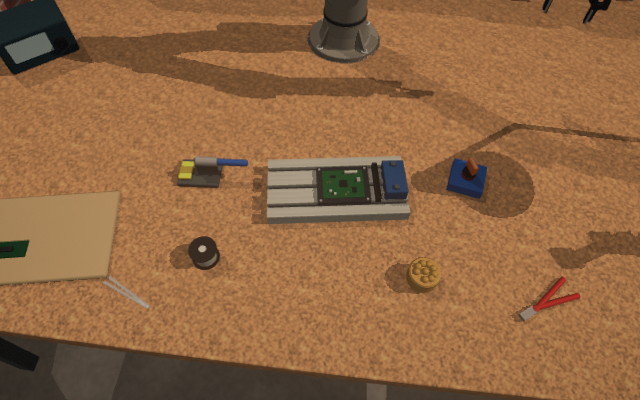

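View pics/side0.png

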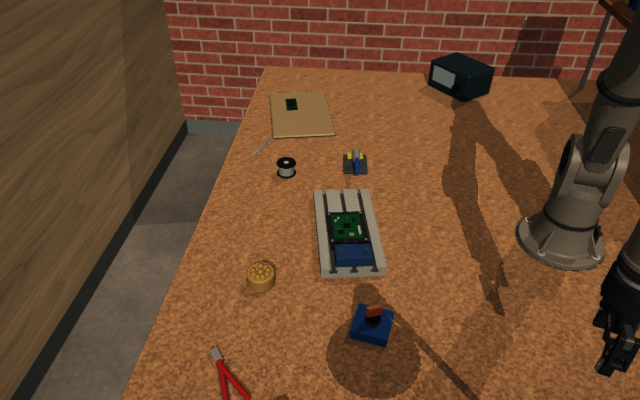

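The scene view shows the plate spanning (267,160)-(409,220) with the jaw to the right (+y). The blue rack with the stop is at (467,178), the tin at (425,274), the spool at (204,252) and the stand at (200,172). The side view agrees with this.

```bash
python3 - <<'E'
from h import *
C=cam('scene'); print('scene plate corners, rack top ctr, tin, spool, stand')
print(unproj(C,[[267,160],[407,158],[409,213],[267,213],[468,173],[424,268],[203,246],[200,180]],[.03,.03,.03,.03,.026,.045,.04,0.005]).round(3))
C=cam('side'); print(unproj(C,[[372,322],[374,308]],[.026,.0725]).round(3))
s=bot.observe(); print(R.from_rotvec(s['tool_rot']).as_matrix().round(3)); print(np.array(bot.calibration('wrist')['T_tool_cam']).round(3))
img=cv2.imread('pics/scene0.png')
cv2.imwrite('pics/sc_crop.png',cv2.resize(img[145:235,250:500],None,fx=3.2,fy=3.2,interpolation=cv2.INTER_CUBIC))
E
```

```text
scene plate corners, rack top ctr, tin, spool, stand
[[ 0.505 -0.144  0.03 ]
 [ 0.459  0.19   0.03 ]
 [ 0.614  0.195  0.03 ]
 [ 0.651 -0.119  0.03 ]
 [ 0.484  0.336  0.026]
 [ 0.751  0.225  0.045]
 [ 0.752 -0.237  0.04 ]
 [ 0.565 -0.299  0.005]]
[[0.49  0.341 0.026]
 [0.489 0.341 0.073]]
[[-0.958  0.286 -0.   ]
 [ 0.286  0.958 -0.002]
 [-0.    -0.002 -1.   ]]
[[-0.    -0.964 -0.267  0.067]
 [ 1.     0.    -0.001  0.   ]
 [ 0.001 -0.267  0.964 -0.144]
 [ 0.     0.     0.     1.   ]]
```

View pics/sc_crop.png

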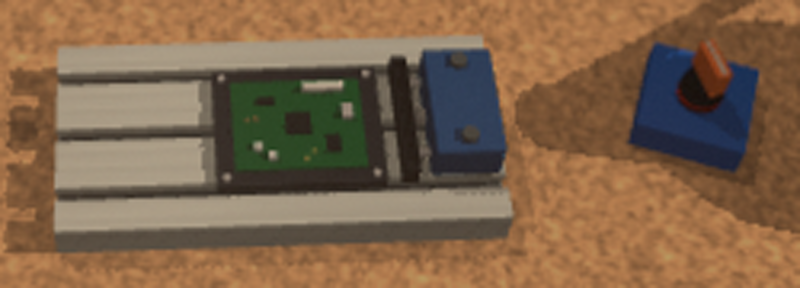

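The crop shows the plate with the carrier short of the jaw and the stop standing in the rack near (703,70). The wing is roughly along the image vertical, slightly tilted. I'll move over the rack for a close look with the wrist camera.

```bash
python3 -m creep '[[-0.15,-0.03,0.01,0,0,0,0],[-0.3,-0.06,0.02,0,0,0,0],[-0.464,-0.104,0.038,0,0,0,0],[-0.464,-0.104,0.038,0,0,0,0],[-0.464,-0.104,0.038,0,0,0,0],[-0.464,-0.104,0.038,0,0,0,0],[-0.464,-0.104,0.038,0,0,0,0],[-0.464,-0.104,0.038,0,0,0,0],[-0.464,-0.104,0.038,0,0,0,0],[-0.464,-0.104,0.038,0,0,0,0]]'
python3 - <<'E'
from h import *
C=cam('wrist'); np.savez('pics/c_w1.npz',*C); cv2.imwrite('pics/w1.png',bot.grab_frame('wrist')); s=bot.observe(); print(s['eef_pos'],s['tool_rot'],np.round(s['q'],2))
E
```

```text
clock: 1.4
eef_pos: [0.4875, 0.3431, 0.2011]
tool_rot: [-0.448, -3.109, -0.001]
force: [-0.3, -0.3, -0.7]
width: 0.997
grip_force: 0.0
[0.48781104 0.34276436 0.2011204 ] [-4.48855387e-01 -3.10893334e+00 -1.09448089e-03] [-0.78  0.42  0.2   1.43 -0.08  1.29  0.71]
```

View pics/w1.png

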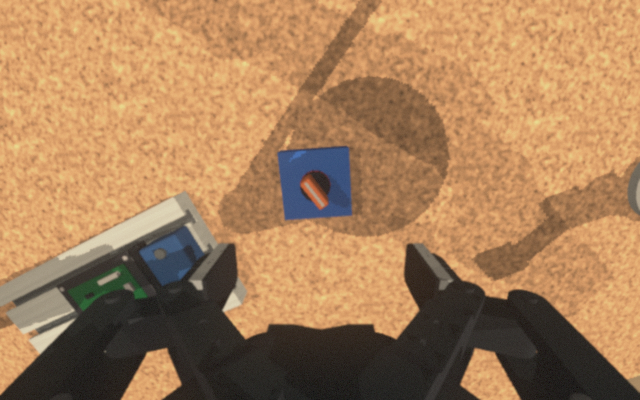

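The wrist view shows the rack at (315,183), the wing at about (315,192) tilted in the image, and the plate corner at lower left. I'll measure the wing top by colour.

```bash
cat >> h.py <<'E'
def mask(img,lo,hi): return cv2.inRange(cv2.cvtColor(img,cv2.COLOR_BGR2HSV),lo,hi)
def biggest(m):
    c=max(cv2.findContours(m,cv2.RETR_EXTERNAL,cv2.CHAIN_APPROX_NONE)[0],key=cv2.contourArea); return c.reshape(-1,2)
E
python3 - <<'E'
from h import *
C=tuple(np.load('pics/c_w1.npz').values()); im=cv2.imread('pics/w1.png')
roi=np.zeros(im.shape[:2],np.uint8); roi[140:225,270:360]=255
b=biggest(mask(im,(100,80,30),(130,255,255))&roi); print('rack',cv2.minAreaRect(cv2.convexHull(b)))
box=cv2.boxPoints(cv2.minAreaRect(b)); P=unproj(C,box,.026); print(P.round(4),P.mean(0))
cr=im[165:215,290:340]; cv2.imwrite('pics/w1c.png',cv2.resize(cr,None,fx=12,fy=12,interpolation=cv2.INTER_CUBIC))
E
```

```text
rack ((315.0202941894531, 182.78427124023438), (67.96968841552734, 69.89334869384766), 85.91438293457031)
[[0.4409 0.307  0.026 ]
 [0.4577 0.3833 0.026 ]
 [0.5362 0.3683 0.026 ]
 [0.5187 0.2868 0.026 ]] [0.48839115 0.33636749 0.026     ]
```

View pics/w1c.png

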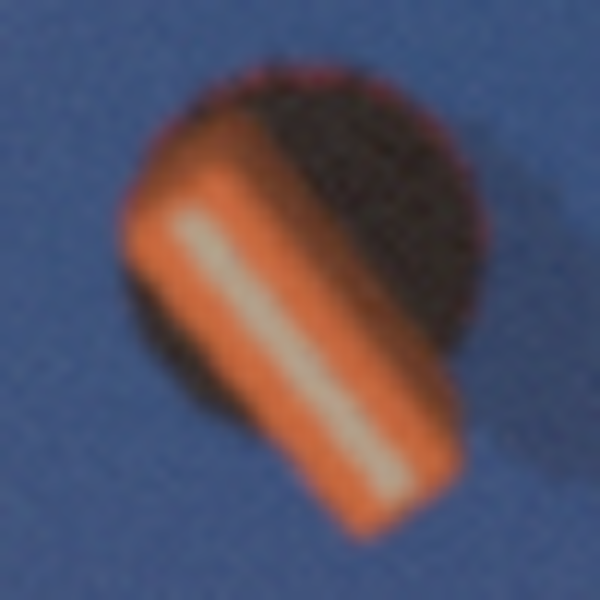

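The white line on the wing runs from crop (185,215) to (400,495), which is image (305.0,182.5) to (322.9,205.8).

```bash
python3 - <<'E'
from h import *
C=tuple(np.load('pics/c_w1.npz').values())
uv=np.array([[185,215],[400,495.]])/12-.5+.04+[290,165]
P=unproj(C,uv,.0725); print(P.round(4),'mid',P.mean(0)); d=P[1]-P[0]; print(np.linalg.norm(d[:2]),np.degrees(np.arctan2(d[1],d[0])))
s=bot.observe(); Rt=R.from_rotvec(s['tool_rot']).as_matrix(); c=Rt.T@d; print('dir in tool deg',np.degrees(np.arctan2(c[1],c[0])))
for z in (.0725,.0475): print(z,unproj(C,[[290+300/12,165+245/12]],z))
# plate top outline from scene
im=cv2.imread('pics/scene0.png')
S=cam('scene'); print(unproj(S,np.array([[58,47],[482,38],[512,205],[55,222]])/3.2+[250,145],.03).round(4))
E
```

```text
[[0.4747 0.331  0.0725]
 [0.5027 0.3412 0.0725]] mid [0.48873574 0.33613847 0.0725    ]
0.029785688124123664 20.006592790183433
dir in tool deg 143.56266961831986
0.0725 [[0.48039076 0.33966513 0.0725    ]]
0.0475 [[0.48564079 0.33760725 0.0475    ]]
[[ 0.5041 -0.1417  0.03  ]
 [ 0.4577  0.1743  0.03  ]
 [ 0.6031  0.1976  0.03  ]
 [ 0.6544 -0.1178  0.03  ]]
```

Stop axis is at (0.489,0.336) with the wing at 20° world. The plate's x axis points at about 98.8°. I'll grasp with tool x along yaw 200°, so the later turn to the slot and the clockwise twist both stay within joint 7's range.

```bash
python3 -m creep '[[-0.0035,-0.0078,0.02,0,0,-0.05,0],[-0.0035,-0.0078,0.05,0,0,-0.10,0],[-0.0035,-0.0078,0.08,0,0,-0.15,0],[-0.0035,-0.0078,0.10,0,0,-0.2024,0],[-0.0035,-0.0078,0.12,0,0,-0.2024,0],[-0.0035,-0.0078,0.14,0,0,-0.2024,0],[-0.0035,-0.0078,0.14,0,0,-0.2024,0],[-0.0035,-0.0078,0.14,0,0,-0.2024,0]]'
python3 - <<'E'
from h import *
C=cam('wrist'); im=bot.grab_frame('wrist'); s=bot.observe(); np.savez('pics/c_w2.npz',*C); cv2.imwrite('pics/w2.png',im)
print(s['eef_pos'],np.degrees(np.arctan2(*R.from_rotvec(s['tool_rot']).as_matrix()[[1,0],0])))
# project expected wing top ends, and grey white-line centroid
a=np.radians(20); c=np.array([.4887,.3361,.0725]); d=np.array([np.cos(a),np.sin(a),0])
print(proj(C,[c-.017*d,c,c+.017*d]).round(1))
m=mask(im,(3,120,90),(14,255,255)); b=biggest(m); r=cv2.minAreaRect(b); print(r,cv2.contourArea(b)); 
w=np.zeros_like(m); cv2.fillPoly(w,[cv2.convexHull(b)],255); l=biggest(w&mask(im,(0,0,120),(180,110,255)));r=cv2.minAreaRect(l);print('line',r)
print(unproj(C,[r[0]],.0725))
E
```

```text
clock: 2.45
eef_pos: [0.4904, 0.3349, 0.0894]
tool_rot: [-0.54, 3.094, 0.001]
force: [0.2, -0.2, 0.1]
width: 1.002
grip_force: 0.0
[0.49060099 0.33495989 0.089715  ] -160.19166258432872
[[323.5 206.5]
 [323.5 233.2]
 [323.5 258.3]]
((384.772216796875, 165.3381805419922), (488.1573181152344, 343.7045593261719), 5.56320858001709) 60430.0
line ((322.2231140136719, 205.53863525390625), (101.58763122558594, 107.28062438964844), 29.623750686645508)
[[0.47241385 0.32935532 0.0725    ]]
```

```bash
python3 -m creep '[[0.0016,0.0021,0.02,0,0,0,0],[0.0016,0.0021,0.04,0,0,0,0],[0.0016,0.0021,0.0495,0,0,0,0],[0.0016,0.0021,0.0495,0,0,0,0],[0.0016,0.0021,0.0495,0,0,0,0.5],[0.0016,0.0021,0.0495,0,0,0,0.8],[0.0016,0.0021,0.0495,0,0,0,1],[0.0016,0.0021,0.0495,0,0,0,1],[0.0016,0.0021,0.0495,0,0,0,1],[0.0016,0.0021,0.0495,0,0,0,1],[0.0016,0.0021,0.0495,0,0,0,1],[0.0016,0.0021,0.0495,0,0,0,1]]'
```

```text
clock: 4.0
eef_pos: [0.4884, 0.3359, 0.0496]
tool_rot: [-0.541, 3.094, 0.001]
force: [0.0, 0.4, 3.7]
width: 0.126
grip_force: 61.5
```

The wing is held at an opening of about 11 mm. I'll lift it, carry it over the -x end of the slot, and turn the wing to the slot direction.

```bash
python3 -m creep '[[0,0,-0.03,0,0,0,1],[0,0,-0.08,0,0,0,1],[0,0,-0.1375,0,0,0,1],[0.01,-0.06,-0.1375,0,0,0.05,1],[0.02,-0.12,-0.1375,0,0,0.1,1],[0.03,-0.18,-0.1375,0,0,0.15,1],[0.035,-0.24,-0.1375,0,0,0.2,1],[0.045,-0.3,-0.1375,0,0,0.25,1],[0.05,-0.36,-0.1375,0,0,0.3,1],[0.06,-0.42,-0.1375,0,0,0.35,1],[0.0719,-0.4896,-0.1375,0,0,0.4,1],[0.0719,-0.4896,-0.1375,0,0,0.45,1],[0.0719,-0.4896,-0.1375,0,0,0.5,1],[0.0719,-0.4896,-0.1375,0,0,0.561,1],[0.0719,-0.4896,-0.1375,0,0,0.561,1],[0.0719,-0.4896,-0.1375,0,0,0.561,1],[0.0719,-0.4896,-0.1375,0,0,0.561,1]]'
python3 - <<'E'
from h import *
s=bot.observe(); C=cam('wrist'); im=bot.grab_frame('wrist'); np.savez('pics/c_w3.npz',*C); cv2.imwrite('pics/w3.png',im)
print(s['eef_pos'],np.degrees(np.arctan2(*R.from_rotvec(s['tool_rot']).as_matrix()[[1,0],0])),np.round(s['q'],2))
E
```

```text
clock: 6.12
eef_pos: [0.5669, -0.0522, 0.1592]
tool_rot: [-2.041, -2.388, 0.0]
force: [-0.3, -0.1, -1.4]
width: 0.122
grip_force: 61.2
[ 0.56685993 -0.05220748  0.15915712] 98.9398505637957 [-0.34  0.43  0.56  1.59 -0.24  1.19  0.42]
```

View pics/w3.png

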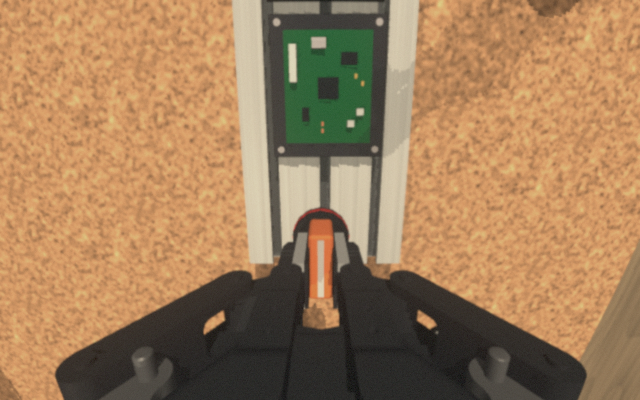

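The wrist view shows the stop held with its white line at about col 321, the middle slot at col 325 (rows 158-205), and the carrier's free edge at row 157 with corners near (275,157) and (381,157). I'll measure these precisely.

```bash
python3 - <<'E'
from h import *
C=tuple(np.load('pics/c_w3.npz').values()); im=cv2.imread('pics/w3.png'); g=cv2.cvtColor(im,cv2.COLOR_BGR2GRAY).astype(float)
e=np.array([.5669,-.0522,.1592])
def bands(c0,c1,rows,z):
    out=[]
    for r in rows:
        p=cv2.GaussianBlur(g[r:r+1,c0:c1],(3,1),0)[0]; w=np.clip(np.percentile(p,80)-25-p,0,None); out.append([ (w*np.arange(c0,c1)).sum()/w.sum(), r])
    P=unproj(C,out,z); f=np.polyfit(P[:,1],P[:,0],1); a=np.degrees(np.arctan2(1,f[0])); print('slot px',np.round(out[::8],1).tolist(),'yaw',a,'x at y0,res',f,np.std(P[:,0]-np.polyval(f,P[:,1]))); return f
f=bands(314,336,range(163,203),.03)
bands(264,284,range(163,240),.03); bands(366,386,range(163,240),.03)
# wing white line
hsv=cv2.cvtColor(im,cv2.COLOR_BGR2HSV)
pts=[]
for r in range(245,292):
    w=np.clip(180-hsv[r,312:330,1].astype(float)-40,0,None); pts.append([(w*np.arange(312,330)).sum()/w.sum(),r])
print('line',np.round(pts[::8],1).tolist()); P=unproj(C,pts,e[2]+.0229); h=np.polyfit(P[:,1],P[:,0],1); print('line yaw',np.degrees(np.arctan2(1,h[0])),'x at tcp y',np.polyval(h,e[1]),'slot x there',np.polyval(f,e[1]))
# collar circle: red band
m=mask(im,(0,120,60),(4,255,255))|mask(im,(172,120,60),(180,255,255)); ys,xs=np.nonzero(m[200:240,285:355]); print('red px',len(xs),xs.min()+285,xs.max()+285,ys.min()+200)
# carrier edge rows
for c in (295,310,340,360): 
    p=g[140:175,c]; d=np.diff(p); i=d.argmax(); print(c,140+i+.5, unproj(C,[[c,140+i+.5]],.036).round(4))
for zz in(.038,):
  print(unproj(C,[[275,157],[381,157],[271,15],[388,15]],zz).round(4))
E
```

```text
slot px [[324.5, 163.0], [324.5, 171.0], [324.5, 179.0], [324.5, 187.0], [324.6, 195.0]] yaw 99.27525446812467 x at y0,res [-0.16331284  0.56290141] 4.62067343636968e-05
slot px [[273.3, 163.0], [273.2, 171.0], [273.7, 179.0], [273.9, 187.0], [274.1, 195.0], [274.7, 203.0], [274.9, 211.0], [275.3, 219.0], [275.7, 227.0], [276.1, 235.0]] yaw 98.78964983933979 x at y0,res [-0.15462321  0.51254859] 9.897241365091518e-05
slot px [[375.8, 163.0], [375.8, 171.0], [375.7, 179.0], [375.3, 187.0], [374.9, 195.0], [374.4, 203.0], [374.0, 211.0], [373.6, 219.0], [373.2, 227.0], [372.8, 235.0]] yaw 99.20676941703327 x at y0,res [-0.16208591  0.61383218] 0.00011259032405634605
line [[320.3, 245.0], [320.2, 253.0], [320.3, 261.0], [320.3, 269.0], [320.4, 277.0], [320.3, 285.0]]
line yaw 99.05392718445007 x at tcp y 0.5672195644244775 slot x there 0.5714263438379369
red px 126 295 345 208
295 156.5 [[ 0.5381 -0.0211  0.036 ]]
310 156.5 [[ 0.5521 -0.0189  0.036 ]]
340 156.5 [[ 0.58   -0.0146  0.036 ]]
360 156.5 [[ 0.5986 -0.0116  0.036 ]]
[[ 0.5198 -0.0242  0.038 ]
 [ 0.6179 -0.0088  0.038 ]
 [ 0.5023  0.0939  0.038 ]
 [ 0.5993  0.1093  0.038 ]]
```

The slot yaw is 99.1° and the wing's is 99.05°, so no turn is needed. The lateral offset is 4.1 mm towards tool +y. I'll correct it and lower to just above the plate, then check again.

```bash
python3 -m creep '[[0,0.0051,0,0,0,0,1],[0,0.0051,0.04,0,0,0,1],[0,0.0051,0.08,0,0,0,1],[0,0.0051,0.11,0,0,0,1],[0,0.0051,0.11,0,0,0,1],[0,0.0051,0.11,0,0,0,1]]'
python3 - <<'E'
from h import *
s=bot.observe(); C=cam('wrist'); im=bot.grab_frame('wrist'); np.savez('pics/c_w4.npz',*C); cv2.imwrite('pics/w4.png',im); g=cv2.cvtColor(im,cv2.COLOR_BGR2GRAY).astype(float)
e=s['eef_pos']; y=e[1]
S=np.linspace(e[1]+.04,e[1]+.12,3); print(e, s['force'])
# predicted px for slot edge features
for yy in (.0,.02): print(proj(C,[[.5629-.159*yy-.0505*.987,yy-.0505*.16,.03],[.5629-.159*yy,yy,.03],[.5629-.159*yy+.0505*.987,yy+.0505*.16,.03]]).round(1).tolist())
cv2.imwrite('pics/w4c.png',cv2.resize(im[60:360,200:440],None,fx=2,fy=2,interpolation=cv2.INTER_CUBIC))
E
```

```text
clock: 6.92
eef_pos: [0.5722, -0.0519, 0.0724]
tool_rot: [2.042, 2.385, 0.002]
force: [-0.5, -0.6, -1.6]
width: 0.124
grip_force: 61.1
[ 0.57215184 -0.0518993   0.07236985] [-0.49742729 -0.60835138 -1.62074362]
[[240.4, 145.2], [317.9, 144.5], [395.4, 144.2]]
[[238.1, 112.9], [317.7, 112.1], [397.3, 111.9]]
```

View pics/w4c.png

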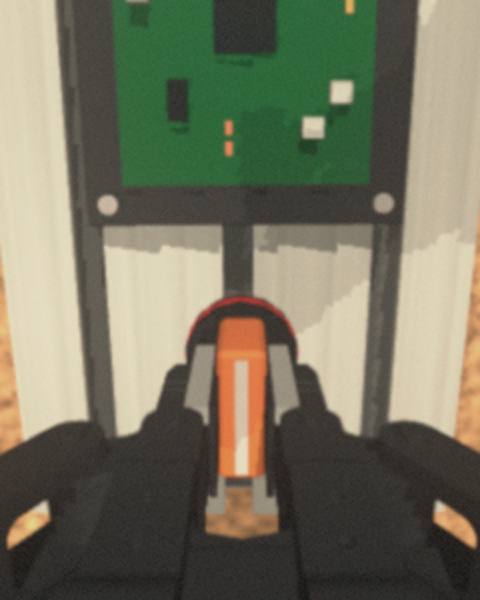

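Close up, the middle slot is at crop x≈237 (rows 225-295) and the wing line at x≈241, so it's nearly aligned. I'll compute the remainder.

```bash
cat > al.py <<'E'
from h import *
def run(npz,png,e):
    C=tuple(np.load(npz).values()); im=cv2.imread(png); g=cv2.cvtColor(im,cv2.COLOR_BGR2GRAY).astype(float); hsv=cv2.cvtColor(im,cv2.COLOR_BGR2HSV)
    def fit(o,z): P=unproj(C,o,z); return np.polyfit(P[:,1],P[:,0],1)
    o=[]
    for r in range(188,204):  # slot edges at half level
        p=g[r,300:340]; k=p.min()+.5*(np.median(np.r_[p[:6],p[-6:]])-p.min()); i=np.nonzero(p<k)[0]; o.append([300+(i[0]+i[-1])/2,r])
    f=fit(o,.03); q=[]
    for r in range(250,290):
        w=np.clip(140-hsv[r,310:332,1].astype(float),0,None); q.append([(w*np.arange(310,332)).sum()/w.sum(),r])
    h=fit(q,e[2]+.0229); a=np.cos(np.arctan(f[0]))
    print(np.round(o[::5],1).tolist(),np.round(q[::10],1).tolist(),'slot yaw',np.degrees(np.arctan2(1,f[0])),'line',np.degrees(np.arctan2(1,h[0])),'move +tool y mm',1e3*a*(np.polyval(f,e[1])-np.polyval(h,e[1])))
    # wing along: top edges rows
    col=g[:,320]
    return C,im
C,im=run('pics/c_w4.npz','pics/w4.png',np.array([.5721,-.0519,.0724]))
e=np.array([.5721,-.0519,.0724])
P=unproj(C,[[320.3,60+353/2-.5],[320.3,60+476/2-.5]],e[2]+.0229); print('wing top ends',P.round(4),'mid',P.mean(0))
E=unproj(C,[[319,60+223/2-.5]],.038); print('carrier edge',E)
# outer-slot estimate: dark band centres at crop row 280
for r in (180,200):
    g=cv2.cvtColor(im,cv2.COLOR_BGR2GRAY).astype(float); print(r,[int(x) for x in g[r,232:262]],[int(x) for x in g[r,378:408]])
E
python3 al.py
```

```text
[[318.5, 188.0], [318.5, 193.0], [319.0, 198.0], [319.0, 203.0]] [[320.2, 250.0], [320.2, 260.0], [320.2, 270.0], [320.5, 280.0]] slot yaw 101.36507214546603 line 99.17349740525009 move +tool y mm -0.11138551761485822
wing top ends [[ 0.5699 -0.0356  0.0953]
 [ 0.575  -0.0681  0.0953]] mid [ 0.57244631 -0.05186483  0.0953    ]
carrier edge [[ 0.5660893  -0.01572056  0.038     ]]
180 [219, 218, 216, 204, 162, 108, 84, 80, 75, 86, 93, 94, 94, 96, 94, 96, 95, 94, 96, 117, 145, 158, 155, 157, 158, 160, 158, 160, 163, 163] [126, 125, 126, 127, 123, 124, 124, 111, 87, 70, 70, 72, 80, 91, 85, 76, 70, 74, 76, 76, 78, 79, 98, 140, 176, 182, 178, 181, 183, 185]
200 [220, 220, 219, 218, 212, 192, 140, 99, 82, 74, 78, 89, 97, 98, 96, 93, 97, 97, 92, 77, 109, 172, 206, 214, 213, 212, 215, 215, 216, 218] [187, 184, 188, 195, 200, 196, 165, 106, 80, 91, 90, 90, 95, 97, 92, 82, 82, 78, 79, 86, 103, 137, 180, 201, 206, 207, 207, 209, 210, 211]
```

```bash
python3 - <<'E'
from h import *
C=tuple(np.load('pics/c_w4.npz').values()); a=np.radians(99.1); n=np.array([np.sin(a),-np.cos(a)])
S=unproj(C,[[318.5,180],[318.6,190],[318.7,200]],.03)[:,:2]@n; W=unproj(C,[[320.2,250],[320.25,265],[320.4,280]],.0953)[:,:2]@n
L=unproj(C,[[243.8,180],[245.2,200],[393.2,180],[392,200]],.03)[:,:2]@n
print((S-W)*1e3,L,(L[0]+L[2])/2-W.mean(),(L[1]+L[3])/2-W.mean())
E
```

```text
[-0.95224182 -0.91502814 -0.92538779] [0.5058359  0.50573413 0.60636088 0.60643174] -0.0009390585206081603 -0.0009545142462487055
```

```bash
python3 -m creep '[[0,-0.0012,0,0,0,0,1],[0,-0.0012,0.004,0,0,0,1],[0,-0.0012,0.008,0,0,0,1],[0,-0.0012,0.012,0,0,0,1],[0,-0.0012,0.015,0,0,0,1],[0,-0.0012,0.015,0,0,0,1]]'
```

```text
clock: 7.72
eef_pos: [0.5701, -0.0517, 0.059]
tool_rot: [-2.043, -2.386, 0.0]
force: [-0.4, 0.5, -0.7]
width: 0.126
grip_force: 61.2
```

There's no contact force with the head about 3 mm below the plate top, so it's in the mouth. I'll continue to the drop height.

```bash
python3 -m creep '[[0,0,0.002,0,0,0,1],[0,0,0.004,0,0,0,1],[0,0,0.006,0,0,0,1],[0,0,0.0068,0,0,0,1],[0,0,0.0068,0,0,0,1]]'
```

```text
clock: 8.35
eef_pos: [0.5701, -0.0518, 0.0538]
tool_rot: [2.043, 2.386, 0.0]
force: [0.0, 0.2, -1.4]
width: 0.131
grip_force: 61.2
```

The stop is at drop height with the collar level with the plate. I'll slide to just short of the carrier and measure the gaps.

```bash
python3 -m creep '[[0.004,0,0.0003,0,0,0,1],[0.009,0,0.0003,0,0,0,1],[0.014,0,0.0003,0,0,0,1],[0.019,0,0.0003,0,0,0,1],[0.0213,0,0.0003,0,0,0,1],[0.0213,0,0.0003,0,0,0,1],[0.0213,0,0.0003,0,0,0,1]]'
python3 - <<'E'
from h import *
s=bot.observe(); C=cam('wrist'); im=bot.grab_frame('wrist'); np.savez('pics/c_w5.npz',*C); cv2.imwrite('pics/w5.png',im)
cv2.imwrite('pics/w5c.png',cv2.resize(im[0:300,190:450],None,fx=2,fy=2,interpolation=cv2.INTER_CUBIC))
sc=bot.grab_frame('scene'); cv2.imwrite('pics/sc5.png',sc); print(s['eef_pos'],s['force'])
E
```

```text
clock: 9.22
eef_pos: [0.5675, -0.0348, 0.0537]
tool_rot: [-2.043, -2.386, -0.0]
force: [-0.2, 0.7, -0.6]
width: 0.127
grip_force: 61.3
[ 0.56746695 -0.03478053  0.05365783] [-0.23414452  0.65392767 -0.64351608]
```

View pics/w5c.png

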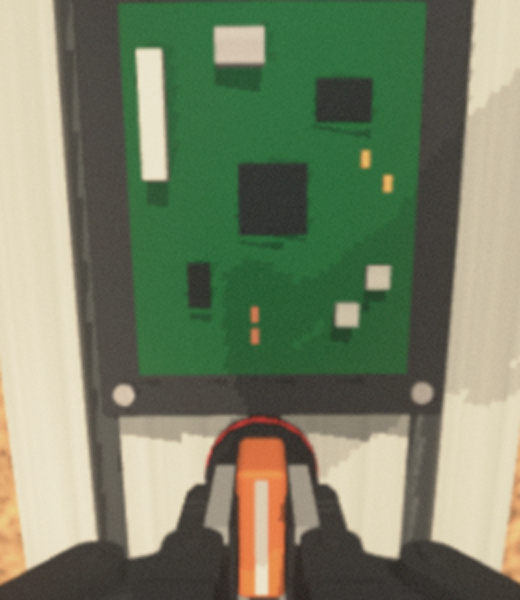

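The collar's red arc top is at crop (262,418) and the carrier edge at row 415, so there's a gap of a couple of mm. I'll estimate the carrier-to-jaw gap from the first scene picture.

```bash
python3 - <<'E'
from h import *
im=cv2.imread('pics/scene0.png'); g=cv2.cvtColor(im,cv2.COLOR_BGR2GRAY)
for r in (172,176,180,184,188,192,196): print(r,g[r,360:384].tolist())
C=cam('scene'); a=np.radians(99.1); u=np.array([np.cos(a),np.sin(a)])
print('1px at z.038 ~', np.diff(unproj(C,[[370,182],[371,182]],.038)[:,:2]@u)*1e3)
# plate x-origin: -x and +x top corners earlier
c=unproj(C,np.array([[58,47],[482,38],[512,205],[55,222]])/3.2+[250,145],.03)[:,:2]@u; print(c)
C5=tuple(np.load('pics/c_w5.npz').values()); print('carrier edge s wrist',unproj(C5,[[190+262/2,414/2]],.038)[:,:2]@u,'tcp s',np.array([.5675,-.0348])@u)
C3=tuple(np.load('pics/c_w3.npz').values()); g3=cv2.cvtColor(cv2.imread('pics/w3.png'),cv2.COLOR_BGR2GRAY)
for k in (262,392): print(k,g3[250:275,k].tolist())
print(unproj(C3,[[262,263],[392,263]],.03)[:,:2]@u)
print('w3 top',g3[0:24,300].tolist(),g3[0:24,350].tolist(), unproj(C3,[[300,0],[300,14]],.038)[:,:2]@u)
E
```

```text
172 [58, 57, 44, 44, 43, 44, 44, 62, 102, 104, 105, 100, 40, 35, 32, 32, 32, 32, 60, 73, 81, 48, 36, 41]
176 [57, 58, 53, 46, 42, 43, 43, 44, 82, 104, 103, 103, 63, 33, 34, 33, 31, 31, 41, 82, 83, 66, 38, 37]
180 [91, 61, 57, 49, 45, 43, 44, 45, 57, 99, 103, 105, 102, 40, 34, 33, 35, 31, 32, 57, 73, 84, 79, 40]
184 [57, 59, 57, 53, 45, 44, 43, 44, 44, 51, 60, 60, 59, 44, 32, 36, 33, 33, 35, 35, 53, 54, 53, 39]
188 [57, 58, 58, 58, 48, 45, 46, 43, 43, 52, 87, 102, 104, 98, 39, 35, 35, 35, 33, 34, 54, 82, 83, 51]
192 [58, 58, 59, 59, 50, 44, 45, 44, 46, 45, 70, 104, 107, 106, 67, 35, 37, 33, 33, 34, 36, 91, 95, 95]
196 [57, 58, 55, 54, 55, 46, 45, 45, 46, 44, 54, 102, 105, 105, 105, 42, 33, 36, 39, 36, 34, 57, 84, 84]
1px at z.038 ~ [2.3069977]
[-0.21962506  0.0997272   0.09976681 -0.21976251]
carrier edge s wrist [-0.1056034] tcp s -0.12411670364185104
262 [200, 203, 201, 200, 203, 201, 202, 203, 203, 202, 202, 202, 194, 163, 123, 107, 106, 106, 111, 116, 120, 116, 111, 112, 110]
392 [191, 189, 190, 190, 189, 188, 192, 188, 186, 190, 186, 187, 184, 175, 168, 161, 164, 163, 157, 154, 150, 135, 99, 65, 54]
[-0.22035295 -0.22083053]
w3 top [50, 90, 126, 138, 140, 140, 140, 139, 141, 140, 143, 139, 138, 117, 80, 63, 60, 65, 61, 62, 64, 62, 66, 64] [52, 91, 125, 142, 146, 146, 146, 146, 145, 144, 144, 143, 134, 102, 67, 62, 65, 63, 64, 61, 61, 62, 62, 62] [0.02440557 0.01377718]
```

The jaw face is about 10 mm ahead of the carrier, the carrier about 1.5 mm ahead of the collar, and the half-travel target about 14.3 mm away. I'll advance 9 mm gently and watch the force.

```bash
python3 -m creep '[[0.001,0,0,0,0,0,1],[0.002,0,0,0,0,0,1],[0.003,0,0,0,0,0,1],[0.0045,0,0,0,0,0,1],[0.006,0,0,0,0,0,1],[0.0075,0,0,0,0,0,1],[0.009,0,0,0,0,0,1],[0.0105,0,0,0,0,0,1],[0.0113,0,0,0,0,0,1],[0.0113,0,0,0,0,0,1]]'; python3 -m creep '[[0.0006,0,0,0,0,0,1],[0.00125,0,0,0,0,0,1],[0.00125,0,0,0,0,0,1]]';  python3 -m creep '[[0.0006,0,0,0,0,0,1],[0.00125,0,0,0,0,0,1],[0.00125,0,0,0,0,0,1]]'
```

```text
clock: 10.58
eef_pos: [0.5661, -0.0259, 0.0536]
tool_rot: [-2.043, -2.386, -0.0]
force: [-0.3, 0.0, 0.0]
width: 0.124
grip_force: 61.4
clock: 10.95
eef_pos: [0.5659, -0.025, 0.0536]
tool_rot: [2.043, 2.386, 0.0]
force: [0.4, -2.0, -1.6]
width: 0.126
grip_force: 61.4
clock: 11.32
eef_pos: [0.5658, -0.024, 0.0537]
tool_rot: [-2.043, -2.386, -0.0]
force: [0.8, -1.6, 0.7]
width: 0.126
grip_force: 61.4
```

```bash
python3 -m creep '[[0.0006,0,0,0,0,0,1],[0.00125,0,0,0,0,0,1],[0.00125,0,0,0,0,0,1]]'; python3 -m creep '[[0.0006,0,0,0,0,0,1],[0.00125,0,0,0,0,0,1],[0.00125,0,0,0,0,0,1]]' | grep -E 'eef|force'; python3 -c "
from h import *
print(bot.observe()['force']); cv2.imwrite('pics/w6.png',bot.grab_frame('wrist')); print(bot.observe()['force'])"
```

```text
clock: 11.7
eef_pos: [0.5657, -0.0232, 0.0537]
tool_rot: [2.043, 2.386, -0.0]
force: [1.5, -1.6, 0.6]
width: 0.124
grip_force: 61.4
eef_pos: [0.5656, -0.0228, 0.0537]
force: [0.7, -4.0, -0.3]
grip_force: 61.4
[ 0.74011895 -3.99518369 -0.25239964]
[ 0.90794291 -2.93472772 -0.27893394]
```

The force onset at eef y ≈ -0.0232 matches the vision prediction for jaw contact. The target is about 3 mm further, with an expected force around 8.5 N.

```bash
for i in 1 ; do python3 -m creep '[[0.0006,0,0,0,0,0,1],[0.00125,0,0,0,0,0,1],[0.00125,0,0,0,0,0,1],[0.00125,0,0,0,0,0,1]]' | grep -E 'eef|force'; python3 -m creep '[[0.0006,0,0,0,0,0,1],[0.00125,0,0,0,0,0,1],[0.00125,0,0,0,0,0,1],[0.00125,0,0,0,0,0,1]]' | grep -E 'eef|force'; done
```

```text
eef_pos: [0.5654, -0.0215, 0.0537]
force: [1.2, -4.5, -0.6]
grip_force: 61.4
eef_pos: [0.5653, -0.0209, 0.0537]
force: [2.6, -5.4, 0.2]
grip_force: 61.4
```

```bash
for i in 1 2 3; do python3 - <<'E'
from h import *
a=np.radians(99.1);u=np.array([np.cos(a),np.sin(a)])
F=[];p=[]
for i in range(4):
    C=cam('wrist'); im=bot.grab_frame('wrist'); s=bot.observe(); F.append(s['force']); p.append(s['eef_pos'])
cv2.imwrite('pics/w7.png',im); g=cv2.cvtColor(im,cv2.COLOR_BGR2GRAY).astype(float)
ed=[]
for c in (260,268,276,284,352,360,368,376):
    d=np.diff(cv2.GaussianBlur(g[:,c:c+1],(1,5),0)[170:235,0]); i=d.argmax(); ed.append([c,170+i+.5])
E=unproj(C,ed,.038)[:,:2]@u
print(np.mean(F,0).round(2),np.mean(p,0).round(5),np.mean(p,0)[:2]@u,'edge',[e[1] for e in ed],E.round(4),'travel',(np.median(E)+.120-.0242)*1e3)
E
done
```

```text
[ 1.32 -5.5  -0.34] [ 0.56528 -0.02085  0.05369] -0.10999095109833858 edge [np.float64(210.5), np.float64(210.5), np.float64(210.5), np.float64(210.5), np.float64(209.5), np.float64(209.5), np.float64(209.5), np.float64(209.5)] [-0.0935 -0.0936 -0.0936 -0.0936 -0.0932 -0.0932 -0.0932 -0.0932] travel 2.4102504577194206
[ 0.94 -5.11 -0.18] [ 0.56529 -0.02086  0.05371] -0.11000477619618675 edge [np.float64(210.5), np.float64(210.5), np.float64(210.5), np.float64(210.5), np.float64(210.5), np.float64(210.5), np.float64(209.5), np.float64(209.5)] [-0.0936 -0.0936 -0.0936 -0.0936 -0.0938 -0.0938 -0.0932 -0.0933] travel 2.2158527223545277
[ 1.16 -5.13 -0.13] [ 0.56528 -0.02086  0.05369] -0.10999847360211773 edge [np.float64(210.5), np.float64(210.5), np.float64(210.5), np.float64(210.5), np.float64(209.5), np.float64(210.5), np.float64(209.5), np.float64(209.5)] [-0.0935 -0.0935 -0.0936 -0.0936 -0.0932 -0.0938 -0.0932 -0.0932] travel 2.2616044813370264
```

```bash
cat > m.py <<'E'
from h import *
a=np.radians(99.1);u=np.array([np.cos(a),np.sin(a)])
F=[];p=[];V=[]
for i in range(8):
    C=cam('wrist'); im=bot.grab_frame('wrist'); s=bot.observe(); F.append(s['force']); p.append(s['eef_pos']); g=cv2.cvtColor(im,cv2.COLOR_BGR2GRAY).astype(float)
    ed=[]
    for c in (260,266,272,278,284,352,358,364,370,376):
        q=cv2.GaussianBlur(g[:,c:c+1],(1,5),0)[170:235,0]; d=np.diff(q); j=d.argmax(); w=d[j-2:j+3]; ed.append([c,170.5+(w*np.arange(j-2,j+3)).sum()/w.sum()])
    V.append(np.median(unproj(C,ed,.038)[:,:2]@u))
cv2.imwrite('pics/wlast.png',im); F=np.mean(F,0); p=np.mean(p,0)
print('F along',F[:2]@u,'F',F.round(2),'p',p.round(5),'s',p[:2]@u,'vision travel',(np.mean(V)+.120-.0242)*1e3)
E
python3 -m creep '[[0.0008,0,0,0,0,0,1],[0.0015,0,0,0,0,0,1],[0.0015,0,0,0,0,0,1],[0.0015,0,0,0,0,0,1]]' >/dev/null; python3 m.py
```

```text
F along -5.933645524734134 F [ 1.2  -5.82 -0.38] p [ 0.5652  -0.02033  0.05373] s -0.1094679507347689 vision travel 2.9170004793202113
```

Force and vision disagree slightly on travel, so I'll measure the jaw's shift directly in the fixed cameras, comparing before and now.

```bash
cat > jaw.py <<'E'
from h import *
from scipy.ndimage import map_coordinates
a=np.radians(99.1);u=np.array([np.cos(a),np.sin(a)]);v=np.array([-u[1],u[0]])
# plate origin from scene corners: s=-.060; slot line n
n0=np.array([.5629,0]) ; org=n0+u*((-.060)-n0@u)
def prof(im,C,y,xs,z): 
    X=org+np.outer(xs,u)+y*v; uv=proj(C,np.c_[X,np.full(len(X),z)]); return map_coordinates(cv2.cvtColor(im,cv2.COLOR_BGR2GRAY).astype(float),[uv[:,1],uv[:,0]],order=1)
xs=np.arange(.070,.112,.001)
if __name__=='__main__':
  for n in('scene','side'):
    C=cam(n); new=np.mean([bot.grab_frame(n).astype(np.float32) for _ in range(4)],0); new=new.astype(np.uint8); cv2.imwrite(f'pics/{n}_j.png',new); old=cv2.imread(f'pics/{n}0.png')
    for y in (-.04,-.02,0,.02,.04):
        print(n,y); print(' old',prof(old,C,y,xs,.047).astype(int).tolist()); print(' new',prof(new,C,y,xs,.047).astype(int).tolist())
E
python3 jaw.py
```

```text
scene -0.04
 old [50, 55, 73, 93, 100, 102, 104, 104, 103, 97, 91, 69, 46, 37, 35, 34, 34, 34, 34, 34, 33, 32, 32, 32, 35, 45, 55, 62, 69, 79, 90, 82, 61, 45, 42, 39, 39, 39, 39, 39, 39, 39]
 new [55, 51, 48, 46, 43, 40, 38, 38, 38, 38, 38, 38, 38, 36, 33, 31, 33, 34, 34, 34, 33, 33, 33, 33, 33, 33, 35, 51, 66, 74, 81, 74, 57, 45, 42, 39, 39, 39, 40, 40, 41, 41]
scene -0.02
 old [50, 55, 74, 93, 100, 103, 104, 103, 101, 93, 85, 64, 43, 36, 36, 35, 33, 32, 33, 33, 33, 32, 31, 31, 36, 52, 69, 74, 79, 81, 81, 74, 56, 40, 39, 38, 38, 38, 41, 47, 53, 57]
 new [55, 52, 49, 46, 43, 39, 38, 38, 38, 38, 38, 38, 38, 35, 32, 31, 32, 33, 33, 33, 33, 33, 32, 32, 33, 33, 33, 55, 78, 84, 85, 77, 58, 42, 40, 39, 39, 39, 43, 49, 55, 59]
scene 0
 old [52, 60, 79, 97, 100, 102, 103, 104, 104, 102, 99, 72, 46, 37, 35, 33, 33, 32, 33, 34, 33, 31, 31, 31, 34, 46, 58, 64, 70, 75, 79, 81, 79, 78, 61, 45, 39, 39, 41, 48, 54, 58]
 new [55, 52, 48, 45, 42, 39, 37, 37, 37, 37, 37, 37, 38, 35, 31, 30, 33, 35, 34, 34, 33, 33, 32, 32, 32, 32, 32, 48, 65, 71, 71, 71, 74, 76, 62, 49, 43, 41, 43, 50, 57, 60]
scene 0.
[... 1786 characters left out ...]
.02
 old [26, 24, 22, 21, 20, 19, 18, 19, 19, 20, 20, 17, 15, 13, 11, 9, 7, 4, 6, 9, 12, 14, 20, 26, 32, 36, 36, 37, 38, 38, 38, 38, 38, 38, 38, 38, 39, 39, 39, 39, 39, 39]
 new [34, 35, 35, 34, 34, 34, 34, 34, 33, 33, 32, 30, 27, 24, 21, 18, 14, 11, 10, 12, 13, 15, 21, 27, 33, 37, 38, 38, 39, 40, 40, 40, 40, 39, 39, 39, 39, 39, 39, 40, 40, 40]
side 0.04
 old [24, 42, 59, 75, 81, 78, 75, 73, 62, 49, 38, 28, 22, 17, 12, 9, 9, 8, 8, 11, 16, 21, 26, 29, 32, 35, 37, 38, 38, 39, 39, 39, 40, 40, 40, 39, 38, 38, 40, 42, 44, 44]
 new [20, 20, 21, 21, 21, 21, 21, 21, 21, 21, 21, 21, 27, 33, 38, 38, 31, 24, 18, 17, 20, 23, 27, 30, 33, 36, 38, 38, 39, 39, 39, 39, 39, 39, 40, 40, 39, 40, 43, 45, 46, 46]
```

The jaw has moved about 1.5 mm in the scene camera, which agrees with the force. Another 1.5 mm is needed, and with arm compliance that's about 2.2 mm commanded.

```bash
python3 -m creep '[[0.0008,0,0,0,0,0,1],[0.0016,0,0,0,0,0,1],[0.0022,0,0,0,0,0,1],[0.0028,0,0,0,0,0,1],[0.0028,0,0,0,0,0,1],[0.0028,0,0,0,0,0,1]]' >/dev/null; python3 m.py; cat > jaw2.py <<'E'
from jaw import *
C=cam('scene'); old=cv2.imread('pics/scene0.png'); new=np.mean([bot.grab_frame('scene').astype(np.float32) for _ in range(4)],0).astype(np.uint8); cv2.imwrite('pics/scene_l.png',new)
xf=np.arange(.090,.1005,.0001)
def e(im,y):
    p=prof(im,C,y,xf,.047); return xf[np.nonzero(p>52)[0][0]]*1e3
ys=np.arange(-.044,.045,.002); d=np.array([e(new,y)-e(old,y) for y in ys]); print('jaw shift',d.mean(),np.median(d),d.std())
E
python3 jaw2.py
```

```text
F along -7.670822624334344 F [ 1.98 -7.45 -0.87] p [ 0.56503 -0.01937  0.05377] s -0.108490551783182 vision travel 3.7282896072961815Traceback (most recent call last):
  File "jaw2.py", line 6, in <module>
    ys=np.arange(-.044,.045,.002); d=np.array([e(new,y)-e(old,y) for y in ys]); print('jaw shift',d.mean(),np.median(d),d.std())
                                               ~^^^^^^^
  File "jaw2.py", line 5, in e
    p=prof(im,C,y,xf,.047); return xf[np.nonzero(p>52)[0][0]]*1e3
                                      ~~~~~~~~~~~~~~~~~~~^^^
IndexError: index 0 is out of bounds for axis 0 with size 0
```

```bash
sed -i 's/-.044,.045/-.034,.035/; s/.090,.1005/.090,.103/; s/return xf.*/i=np.nonzero(p>50)[0]; return xf[i[0]]*1e3 if len(i) else np.nan/; s/d.mean(),np.median(d),d.std()/np.nanmean(d),np.nanmedian(d),np.nanstd(d)/' jaw2.py; sed -i '$a m=np.array([e(cv2.imread("pics/scene_j.png"),y)-e(old,y) for y in ys]); print("prev",np.nanmean(m),np.nanmedian(m))' jaw2.py; python3 jaw2.py
```

```text
jaw shift 2.651428571428647 2.6000000000000654 0.3894108579977421
prev 1.834285714285766 1.9000000000000483
```

Travel is now about 2.65 mm. I'll add a touch more, then press down gradually.

```bash
python3 -m creep '[[0.0007,0,0,0,0,0,1],[0.0007,0,0,0,0,0,1],[0.0007,0,0.001,0,0,0,1],[0.0007,0,0.002,0,0,0,1],[0.0007,0,0.003,0,0,0,1],[0.0007,0,0.004,0,0,0,1],[0.0007,0,0.005,0,0,0,1],[0.0007,0,0.005,0,0,0,1],[0.0007,0,0.005,0,0,0,1]]'; python3 m.py
```

```text
clock: 17.7
eef_pos: [0.5651, -0.0192, 0.052]
tool_rot: [2.044, 2.382, -0.002]
force: [-1.8, -7.6, 11.3]
width: 0.131
grip_force: 62.9
F along -7.225760867414192 F [-2.29 -7.69 10.98] p [ 0.56513 -0.01924  0.05197] s -0.10837307105480928 vision travel 3.9821573604151004
```

```bash
python3 -m creep '[[0,0,0.001,0,0,0,1],[0,0,0.002,0,0,0,1],[0,0,0.003,0,0,0,1],[0,0,0.0038,0,0,0,1],[0,0,0.0038,0,0,0,1],[0,0,0.0038,0,0,0,1]]'; python3 m.py; python3 jaw2.py
```

```text
clock: 18.85
eef_pos: [0.5652, -0.0193, 0.0499]
tool_rot: [2.044, 2.382, -0.001]
force: [-4.7, -7.4, 16.6]
width: 0.122
grip_force: 63.7
F along -6.325647879081511 F [-4.02 -7.05 16.18] p [ 0.56516 -0.01925  0.04985] s -0.10839484190425344 vision travel 4.003560997164923
jaw shift 2.9828571428572292 2.9000000000000767 0.4860838929859965
prev 1.834285714285766 1.9000000000000483
```

Pressed 3.9 mm (about 17 N) with the jaw at about 2.95 mm. Now I'll twist clockwise (positive about tool z), checking midway.

```bash
python3 -m creep '[[0,0,0,0,0,0.04,1],[0,0,0,0,0,0.08,1],[0,0,0,0,0,0.12,1],[0,0,0,0,0,0.16,1],[0,0,0,0,0,0.2,1],[0,0,0,0,0,0.24,1],[0,0,0,0,0,0.24,1]]'; python3 -c "
from h import *
s=bot.observe();print(s['ft_torque'],np.degrees(np.arctan2(*R.from_rotvec(s['tool_rot']).as_matrix()[[1,0],0])),np.round(s['q'],2))"
```

```text
clock: 20.32
eef_pos: [0.5652, -0.0192, 0.0498]
tool_rot: [2.777, 1.461, 0.001]
force: [-4.6, -6.3, 17.0]
width: 0.125
grip_force: 63.8
[-1.50717104  1.04810348  0.03364816] 55.50425037596002 [-0.49  0.59  0.69  1.72 -0.44  0.99 -0.23]
```

```bash
python3 -m creep '[[0,0,0,0,0,0.04,1],[0,0,0,0,0,0.08,1],[0,0,0,0,0,0.12,1],[0,0,0,0,0,0.16,1],[0,0,0,0,0,0.2,1],[0,0,0,0,0,0.24,1],[0,0,0,0,0,0.262,1],[0,0,0,0,0,0.262,1]]'; python3 -c "
from h import *
s=bot.observe();print(s['ft_torque'],np.degrees(np.arctan2(*R.from_rotvec(s['tool_rot']).as_matrix()[[1,0],0])))"; python3 jaw2.py
```

```text
clock: 21.32
eef_pos: [0.5657, -0.0191, 0.0498]
tool_rot: [3.13, 0.229, 0.005]
force: [-3.5, -7.5, 14.7]
width: 0.125
grip_force: 63.7
[-1.43157126  0.8632326   0.03040108] 8.370913972388227
jaw shift 2.7428571428572215 2.700000000000074 0.36196741312343456
prev 1.834285714285766 1.9000000000000483
```

The twist is complete at 90.5°. I'll ease off the downward press so the head seats under the lips.

```bash
python3 -m creep '[[0,0,-0.001,0,0,0,1],[0,0,-0.002,0,0,0,1],[0,0,-0.003,0,0,0,1],[0,0,-0.004,0,0,0,1],[0,0,-0.005,0,0,0,1],[0,0,-0.005,0,0,0,1],[0,0,-0.005,0,0,0,1]]'; python3 jaw2.py
```

```text
clock: 22.4
eef_pos: [0.5655, -0.019, 0.0513]
tool_rot: [3.129, 0.23, 0.004]
force: [1.0, -8.0, 2.1]
width: 0.128
grip_force: 61.4
jaw shift 2.742857142857221 2.700000000000074 0.36977654587271713
prev 1.834285714285766 1.9000000000000483
```

The head is seated at TCP z 0.0513, as expected for a stop origin of 27.5 mm. I'll let go with a modest opening and retreat straight up.

```bash
python3 -m creep '[[0,0,-0.0004,0,0,0,0.85],[0,0,-0.0004,0,0,0,0.7],[0,0,-0.0004,0,0,0,0.6],[0,0,-0.0004,0,0,0,0.6],[0,0,-0.02,0,0,0,0.6],[0,0,-0.05,0,0,0,0.6],[0,0,-0.1,0,0,0,0.6],[0,0,-0.14,0,0,0,0.6],[0,0,-0.14,0,0,0,0.6],[0,0,-0.14,0,0,0,0.6]]'; python3 jaw2.py; python3 -c "
from h import *
im=bot.grab_frame('wrist'); cv2.imwrite('pics/fin.png',im); C=cam('wrist'); np.savez('pics/c_f.npz',*C); print(bot.observe()['force'])"
```

```text
clock: 23.85
eef_pos: [0.5642, -0.0158, 0.1626]
tool_rot: [-3.132, -0.233, 0.0]
force: [-0.0, 0.1, -0.0]
width: 0.4
grip_force: 0.0
jaw shift 2.7600000000000784 2.700000000000074 0.37431842823228983
prev 1.834285714285766 1.9000000000000483
[-0.62792438 -0.19150749 -0.39524129]
```

View pics/fin.png

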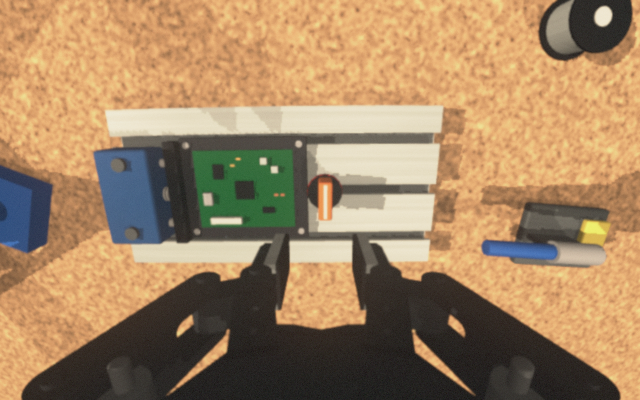

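The final view shows the wing crosswise at (325,198), the collar against the carrier edge (col 307), the carrier on the jaw (col 178-188), and the bystanders in place. The jaw shift held at about 2.75 mm after release.

```bash
python3 -c "
from plant import bot
print(bot.sign_off())"
```

```text
the job is handed in; nothing more can be done
None
```

The carrier is clamped: the stop is locked crosswise in the middle slot, the jaw is pressed in about 2.75 mm of its 6 mm (measured after letting go), and the job was handed in at about 24 s.

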